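# Deburr the end of a clamped brass tube

## Robot

A 7-joint arm with a two-finger parallel gripper is mounted at the origin on the work surface. World frame = base frame: x ahead of the robot, y to its left, z up, the work surface at z = 0. Lengths are in m, angles in rad, forces in N, time in s.
With the tool pointing down it reaches from about 0.35 to 0.9 m from the base axis. Payload 19.9 kg.
Tool frame: the origin (TCP) lies between the finger pads; the fingertips stand 19 mm ahead of it and the grasp point (between the pads) is the TCP; z points along the fingers, y is the line along which they close (so a half turn about z gives the same grasp; the last joint's range is limited). The gripper opens to 94 mm and grips with 3 to 60 N. Pads are 16 mm wide; open, the fingers measure 119 mm over their backs; the gripper's body (75 mm by 177 mm) begins 78 mm behind the grasp point.
Start: joints at [1.25, 0.417, -0.01, 1.614, 0.005, 1.111, -0.053], TCP at [0.172, -0.601, 0.203] pointing down, gripper open.
Joint ranges: [-2.81, 2.81], [-0.39, 2.02], [-1.27, 1.25], [0.06, 2.57], [-1.19, 4.33], [0.19, 2], [-2.82, 2.82]. Speed limits (rad/s): [1.89, 1.89, 2.39, 2.39, 3.01, 3.01, 3.01].

## Interface

Orientations are given as a rotation vector (axis times angle).
In Python, from cell import read_state, snapshot, hand_in gives the robot as it stands.
- The arm moves only by the tool send_rows, never from a script. Its argument "series" is text: rows parted by semicolons, each of 5 numbers parted by spaces: the shift along the tool's x, y, z in mm, then the turn about the tool's z in degrees, then the closure, from 0 (fully open) to 1 (shut). A call has 1 to 8 rows; each row shifts and turns the commanded pose from where the row before left it, along the tool's axes as they then stand; what a row does not reach is not made up. A row lasts 1/12 s, in which the tool goes at most 41.7 mm and 7.16 degrees, less where a joint would pass 70% of its speed; a pose out of reach is approached as far as the arm can. A call is refused whole if a number of a shift passes 41.7 or a number of a turn 7.16, either way. A call with a gripper value outside its range is refused whole. The fingers move at their own pace and stop on an object; "newtons" is the grip in N (left out, the last holds). Time passes only in rows, so rows that do not move let the fingers close. It gives the time, the measured TCP pose, the force, the opening and the grip force at its end, in the units of the state.
- read_state(): the state, without advancing time (a new reading comes with each control period).
- snapshot(name): name is "scene" or "top" or "wrist"; returns a dict with "color" (480x640x3 uint8, red, green, blue), "K" (3x3 intrinsics, pixels), "R" (3x3) and "t" (3): a world point X has camera coordinates R X + t; the wrist camera has in their place "hand_eye" (4x4, takes a point from camera to tool coordinates, whose origin is the TCP and whose axes are the flange's). Camera axes: x right, y down, z forward; pixel columns grow to the right and rows downward; lengths in m; the calibration is good to about 2 mm. A picture is of the moment at which its call begins: read the wrist's pose just before it. There is no depth.
- hand_in(): hands the job in; it is judged then, once.
The state is a dict: "clock": time; "joint_pos": joint angles; "joint_velocities": joint speeds; "joint_torque": joint torques, N m; "eef_pos": TCP position; "ee_rot": TCP orientation; "wrist_force": force on the tool from outside, world axes, zero at the start; "wrist_torque": the same for the moment, N m; "opening": opening from 0.0 (shut) to 1.0 (fully open); "gripper_force": force on a finger pad.
Only numpy, scipy, OpenCV 4.12 (cv2) and the standard library are available. Lean on these libraries where they do the work, as an engineer would, in place of code of your own. Each camera call takes 0.05 s, during which the arm holds its last target. There are 200 camera calls.

## Task

Take the deburring tool out of its stand and run its blade around the inner edge of the brass tube in the clamp block: start on the side of the wing screw and go anticlockwise seen from above, slowly, all the way back to the screw side, the blade pressed outward on the edge lightly and steadily (about 5 N, never hard). Then put the tool back in its stand, blade down and fully home, and let go; leave the dowel, plane and pencil where they are.

Things in the scene. Friction and masses are not known exactly. Their poses are not given: they have to be found in the camera images.
- tool_grip (a point): centre of the deburring tool's handle, half-way up it: square, wooden, 24 x 24 mm and 52 mm tall; x and y are normal to its flat sides, z runs up the tool's axis. Right below the handle is a round brass collar, 34 mm in diameter, 6 mm thick, its underside 32 mm below this point; then a steel shank 8 mm in diameter, then the blade.
- tool_tip (a point): centre of the lower end of the tool's blade, 68 mm below tool_grip on its axis. The blade is a round steel cone: 8 mm in diameter here, widening evenly to 18 mm at 12 mm above this point. It is the same all round, so the tool need not turn as it travels.
- tool: the loose deburring tool (origin at tool_tip, z up to the handle), 0.1 to 0.2 kg. At the start it stands upright, blade down, in the hole of the tool stand, its collar flat on the stand's top. Held by the handle and pushed sideways, the tip yields a few tenths of a millimetre per newton (it tips slightly in the grip).
- stand_hole (a point): centre of the mouth of the hole in the top of the tool stand, a fixed dark wooden block 80 x 80 x 50 mm; this point is 50 mm above the bench, z up. The hole is 26 mm in diameter and goes right through. With the tool fully home, tool_grip is 32 mm above this point.
- clamp_mid (a point): point on the clamp block's vertical centre line, at the height of the tube's rim (62 mm above the bench). x points to the wing screw, z up. The tube stands upright, open end up: inner diameter 56 mm (the edge to deburr), wall 4 mm. It is clamped only roughly in the middle: its axis is up to 4 mm off this point in x and in y, so the edge must be found by touch. It does not give.
- clamp: fixed light wooden clamp block, 112 (x) x 104 (y) x 40 mm, with the brass tube, whose rim is 22 mm above the block's top. Origin at the centre of the block's underside. A steel wing screw sticks 27 mm out of its +x side; a dark saw slit marks that side on top. The upright blade works when its lower end is 3 to 10 mm below the rim. Pushes under 1.5 N do not scrape, over 11 N dig in, over 20 N spoil the tube.
- dowel: bystander: round wooden dowel offcut standing on end, 28 mm in diameter, 60 mm tall; origin at the centre of its underside.
- plane: bystander: small dark steel block plane lying on the bench, 150 x 46 x 44 mm; origin at the centre of its sole, x along its length.
- pencil: bystander: short flat carpenter's pencil lying on the bench, 110 x 14 x 8 mm; origin at the underside, x along its length.
There are look-alikes about, which are no part of the job. Of the things like the part that bears stand_hole, leave any that is blue, green or grey; of the rest the larger one is meant.

How it is judged:
By the outcome, as a careful person would: the job done as asked, in the order asked, and still so for the second after the job is handed in, with the robot touching nothing.
It also fails if it takes over 72 s, if anything falls off the work surface, if the arm or the gripper's body presses on something with over 40 N, if the wrist force passes 120 N, or if a joint passes its speed limit or range.

## Working session

There is one attempt and no reset: what is moved stays moved. The work goes in short steps, Python scripts to look and compute and a tool call to move; the robot and the scene stay as the last step left them, time stands still between calls to the robot, and variables do not carry over. Pictures are saved under pics/ and viewed, at most 10 in all, crops included, and the job is handed in when it is done.

Besides the shell and the picture viewer there is one more tool, called after ">>>" as name(argument=value, ...) on one line, values as JSON. send_rows: Moves the arm, as the interface text tells. Its arguments: {"type":"object","properties":{"series":{"type":"string"},"newtons":{"type":"number"}},"required":["series"]}

```bash
ls; mkdir -p pics
python3 - <<'E'
from cell import *
import cv2
s=read_state(); print({k:s[k] for k in s})
for n in ("scene","top"):
    d=snapshot(n); cv2.imwrite(f"pics/{n}0.png",d["color"][:,:,::-1]); print(n,d["K"],d["R"],d["t"])
d=snapshot("wrist");print(d["hand_eye"],d["K"])
E
```

```text
pics
{'clock': 0.0, 'joint_pos': array([ 1.25052605,  0.41798038, -0.01029282,  1.61415206,  0.00470634,
        1.11069608, -0.05298601]), 'joint_velocities': array([-0.00027335, -0.00121876, -0.00252926, -0.00025911,  0.00058379,
        0.00083822, -0.0009205 ]), 'joint_torque': array([-5.94839494e-04, -8.51262259e+01,  6.38530757e-01, -4.25985539e+01,
       -4.87932272e-02,  1.86621241e-02,  8.51298364e-05]), 'eef_pos': array([ 0.17186152, -0.60052106,  0.20223064]), 'ee_rot': array([-3.10994973e+00, -4.36334827e-01,  4.19962599e-04]), 'wrist_force': array([-0.13613507, -1.46886744, -0.40345438]), 'wrist_torque': array([-0.06995312, -0.03159962,  0.00361936]), 'gripper_force': 0.0, 'opening': 1.0003792439633914}
scene [[559.91614549   0.         317.00140429]
 [  0.         559.91614549 237.2318407 ]
 [  0.           0.           1.        ]] [[-0.6125725   0.7903743   0.00796219]
 [ 0.54680148  0.43102458 -0.71779241]
 [-0.57075657 -0.43534616 -0.69621165]] [ 0.35195781 -0.19008449  1.53835075]
top [[494.4463533    0.         319.14877997]
 [  0.         494.4463533  234.48517916]
 [  0.           0.           1.        ]] [[ 0.02135929 -0.99968346  0.01329486]
 [-0.9881929  -0.02312804 -0.15145916]
 [ 0.1517187  -0.00990282 -0.9883741 ]] [-0.07466321  0.51939778  0.85749173]
[[ 1.04221001e-04 -9.67873795e-01 -2.51436487e-01  7.18895269e-02]
 [ 9.99999679e-01 -9.89024492e-05  7.95214962e-04  7.40314996e-04]
 [-7.94535407e-04 -2.51436489e-01  9.67873474e-01 -1.81860521e-01]
 [ 0.00000000e+00  0.00000000e+00  0.00000000e+00  1.00000000e+00]] [[398.49992237   0.         318.1847064 ]
 [  0.         398.49992237 244.22209899]
 [  0.           0.           1.        ]]
```

View pics/scene0.png

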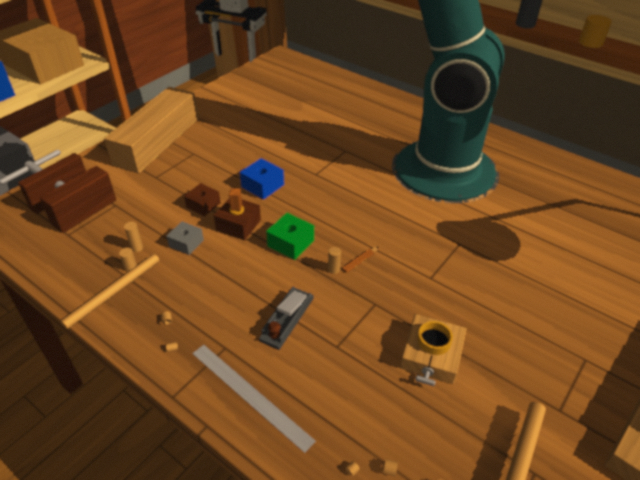

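View pics/top0.png

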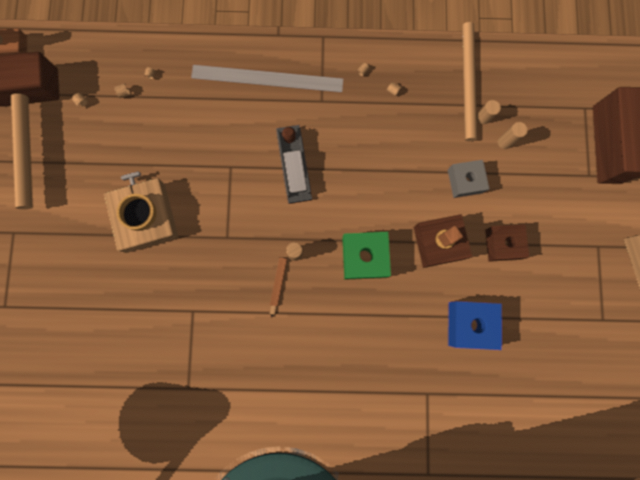

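The scene view shows the tool in the larger dark-brown stand (scene 238,215; top 443,240). The clamp with its tube is at top (137,211), with the wing screw on the far side (131,177). The dowel is at top (294,250), the pencil at (280,285) and the plane at (295,165).

```bash
cat > h.py <<'E'
import numpy as np, cv2
from cell import *
from scipy.spatial.transform import Rotation as Ro
def cam(d,s=None):
    "K, R, t (world->camera)"
    if "R" in d: return d["K"],np.array(d["R"]),np.array(d["t"])
    T=np.eye(4);T[:3,:3]=Ro.from_rotvec(s["ee_rot"]).as_matrix();T[:3,3]=s["eef_pos"]
    M=np.linalg.inv(T@d["hand_eye"]); return d["K"],M[:3,:3],M[:3,3]
def onz(c,uv,z):
    K,R,t=c; r=R.T@np.linalg.solve(K,[uv[0],uv[1],1]); o=-R.T@t; return o+r*(z-o[2])/r[2]
def proj(c,X):
    K,R,t=c; p=K@(R@np.asarray(X,float)+t); return p[:2]/p[2]
def tri(cs,uvs):
    A=[];b=[]
    for c,uv in zip(cs,uvs):
        K,R,t=c;r=R.T@np.linalg.solve(K,[uv[0],uv[1],1]);r/=np.linalg.norm(r);P=np.eye(3)-np.outer(r,r);A.append(P);b.append(P@(-R.T@t))
    return np.linalg.lstsq(np.vstack(A),np.hstack(b),rcond=None)[0]
E
cat > a.py <<'E'
from h import *
np.set_printoptions(precision=4,suppress=True)
a=snapshot("scene");b=snapshot("top");ca,cb=cam(a),cam(b)
print("clamp",tri([ca,cb],[(436,336),(137,211)]),onz(cb,(137,211),.062))
print("tooltop",tri([ca,cb],[(236,193),(456,234)]))
print("screw",onz(cb,(131,177),.03))
print("dowel",tri([ca,cb],[(335,252),(294,251)]))
im=np.hstack([cv2.resize(a["color"][150:260,170:330],(800,550),interpolation=3)])
cv2.imwrite("pics/s1.png",im[:,:,::-1])
E
python3 a.py
```

```text
clamp [0.5526 0.2668 0.0533] [0.5522 0.2613 0.062 ]
tooltop [ 0.5155 -0.291   0.0986]
screw [0.6224 0.289  0.03  ]
dowel [ 0.4881 -0.0182  0.0509]
```

>>> send_rows(series="20 -10 0 0 0;34 -17 0 0 0;34 -17 0 0 0;34 -17 0 0 0;34 -17 0 0 0;34 -17 0 0 0;34 -17 0 0 0;34 -17 0 0 0")

```text
clock: 0.92
eef_pos: [0.3856, -0.4044, 0.203]
ee_rot: [3.111, 0.436, 0.0]
wrist_force: [0.4, -0.3, -0.5]
opening: 0.999
gripper_force: 0.0
```

>>> send_rows(series="34 -17 0 0 0;34 -17 0 0 0;34 -17 0 0 0;20 -10 0 0 0;0 0 0 0 0;0 0 0 0 0")

```text
clock: 1.42
eef_pos: [0.4858, -0.3125, 0.2026]
ee_rot: [-3.11, -0.44, 0.0]
wrist_force: [-1.1, -0.5, -0.3]
opening: 0.997
gripper_force: 0.0
```

```bash
cat > w.py <<'E'
from h import *; import sys
np.set_printoptions(precision=4,suppress=True)
s=read_state(); d=snapshot("wrist"); np.savez(f"pics/{sys.argv[1]}.npz",K=d["K"],R=cam(d,s)[1],t=cam(d,s)[2],img=d["color"])
cv2.imwrite(f"pics/{sys.argv[1]}.png",d["color"][:,:,::-1]); print(s["clock"],s["eef_pos"],s["ee_rot"],s["wrist_force"]); print(Ro.from_rotvec(s["ee_rot"]).as_matrix())
E
python3 w.py w1
```

```text
1.4167 [ 0.4858 -0.3125  0.2026] [-3.1101 -0.4402  0.0002] [-1.1023 -0.4837 -0.2738]
[[ 0.9607  0.2775 -0.0002]
 [ 0.2775 -0.9607  0.0004]
 [-0.     -0.0005 -1.    ]]
```

View pics/w1.png

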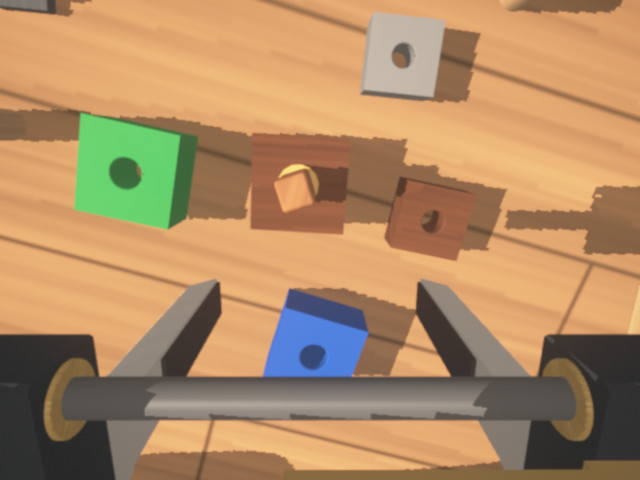

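The larger brown stand is at about (300,184), with the tool's handle top near (293,192) and the collar at (299,182). The handle is turned about 15–20° relative to the image axes. The blue, green and grey stands and the small brown one at (430,218) are the decoys.

>>> send_rows(series="20 0 0 0 0;25 5 0 0 0;0 0 0 0 0;0 0 0 0 0")

```text
clock: 1.8
eef_pos: [0.5295, -0.3067, 0.2024]
ee_rot: [-3.111, -0.435, 0.001]
wrist_force: [-0.7, 0.1, 0.6]
opening: 1.002
gripper_force: 0.0
```

```bash
python3 w.py w2
python3 - <<'E'
from h import *
a,b=[np.load(f"pics/w{i}.npz") for i in (1,2)]
cb=(b["K"],b["R"],b["t"]); u,v=proj(cb,[.5155,-.291,.08]).astype(int); print(u,v)
A=a["img"][130:240,245:355];x,y=u-55,v-55;B=b["img"][y:y+110,x:x+110];print(x,y)
cv2.imwrite("pics/c1.png",np.hstack([cv2.resize(i,(400,400),interpolation=2) for i in(A,B)])[:,:,::-1])
E
```

```text
1.8 [ 0.5295 -0.3067  0.2024] [-3.111  -0.4354  0.0008] [-0.6986  0.0704  0.5817]
[[ 0.9616  0.2746 -0.0005]
 [ 0.2746 -0.9616  0.0002]
 [-0.0005 -0.0004 -1.    ]]
292 246
237 191
```

View pics/c1.png

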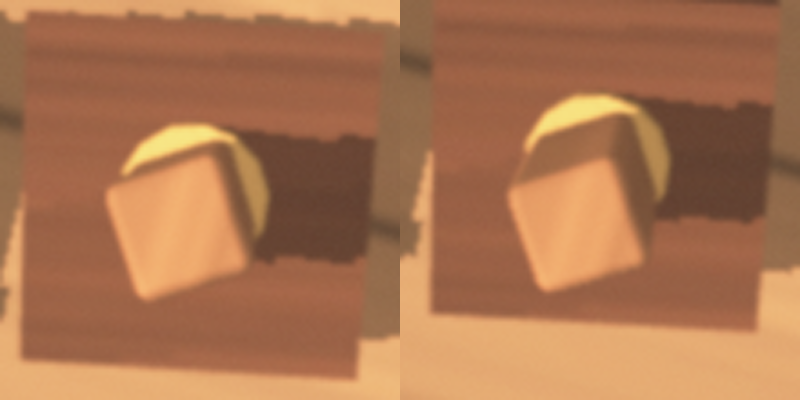

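Left (w1): top-face corners of the handle at (107,188), (210,152), (250,265), (146,300). Right (w2): (112,188), (208,156), (242,263), (148,292). The handle is turned about 18° relative to the stand.

```bash
cat > m.py <<'E'
from h import *
np.set_printoptions(precision=4,suppress=True)
a,b=[np.load(f"pics/w{i}.npz") for i in (1,2)]
ca,cb=[(q["K"],q["R"],q["t"]) for q in (a,b)]
k=110/400
A=np.array([(107,188),(210,152),(250,265),(146,300)])*k+[245,130]
B=np.array([(112,188),(208,156),(242,263),(148,292)])*k+[237,191]
T=np.array([tri([ca,cb],p) for p in zip(A,B)]); print(T,T.mean(0))
for c,P in((ca,A),(cb,B)):
    Z=np.array([onz(c,p,.108) for p in P]);e=np.diff(np.vstack([Z,Z[:1]]),axis=0)
    print(Z.mean(0),np.linalg.norm(e,axis=1),np.degrees(np.arctan2(e[:,1],e[:,0])))
S=np.array([(28,12),(382,27),(357,378),(22,358)])*k+[245,130]
Z=np.array([onz(ca,p,.05) for p in S]);print("stand",Z,Z.mean(0))
E
python3 m.py
```

```text
[[ 0.5202 -0.2722  0.1053]
 [ 0.5324 -0.2891  0.1078]
 [ 0.5145 -0.3016  0.1122]
 [ 0.5014 -0.2847  0.1062]] [ 0.5171 -0.2869  0.1079]
[ 0.5171 -0.287   0.108 ] [0.0207 0.0227 0.0212 0.0226] [ -54.9156 -144.6406  124.8048   34.0259]
[ 0.5172 -0.287   0.108 ] [0.0201 0.0228 0.0199 0.0225] [ -55.2661 -147.6535  123.7761   32.8222]
stand [[ 0.546  -0.241   0.05  ]
 [ 0.5648 -0.3176  0.05  ]
 [ 0.4864 -0.3357  0.05  ]
 [ 0.4691 -0.2583  0.05  ]] [ 0.5165 -0.2881  0.05  ]
```

>>> send_rows(series="-6.5 -22.3 0 0 0;0 0 0 -6 0;0 0 0 -6 0;0 0 20 -6 0;0 0 20 0 0;0 0 20 0 0;0 0 0 0 0;0 0 0 0 0")

```text
clock: 2.52
eef_pos: [0.5161, -0.287, 0.1427]
ee_rot: [-3.004, -0.915, 0.002]
wrist_force: [0.2, -0.4, 1.0]
opening: 1.001
gripper_force: 0.0
```

Run:
```python
from h import *
s=read_state();R=Ro.from_rotvec(s["ee_rot"]).as_matrix();print(R,R.T@(np.array([.5172,-.287,.082])-s["eef_pos"]),s["eef_pos"],np.degrees(np.arctan2(R[1,1],R[0,1])))
```

```text
[[ 8.30122376e-01  5.57579084e-01 -1.55141137e-03]
 [ 5.57580280e-01 -8.30122899e-01  4.52219742e-04]
 [-1.03571383e-03 -1.24043411e-03 -9.99998694e-01]] [0.00101681 0.00066666 0.06073784] [ 0.51607844 -0.28704101  0.14273964] -56.111430346736846
```

>>> send_rows(series="1 0.7 20 0 0;0 0 20 0 0;0 0 20 0 0;0 0 0 0 0;0 0 0 0 0.5;0 0 0 0 1;0 0 0 0 1;0 0 0 0 1", newtons=40)

```text
clock: 3.18
eef_pos: [0.519, -0.2868, 0.0842]
ee_rot: [3.003, 0.917, 0.002]
wrist_force: [0.4, -0.1, -0.1]
opening: 0.757
gripper_force: 0.0
```

>>> send_rows(series="0 0 0 0 1;0 0 0 0 1;0 0 0 0 1;0 0 0 0 1")

```text
clock: 3.52
eef_pos: [0.5185, -0.2864, 0.0829]
ee_rot: [-3.005, -0.918, 0.0]
wrist_force: [-0.5, 0.8, -0.6]
opening: 0.47
gripper_force: 0.0
```

>>> send_rows(series="-0.5 0 0 0 1;0 0 0 0 1;0 0 0 0 1;0 0 0 0 1;0 0 0 0 1;0 0 0 0 1")

```text
clock: 4.02
eef_pos: [0.518, -0.2866, 0.0827]
ee_rot: [-3.004, -0.918, 0.0]
wrist_force: [-0.1, -0.4, -1.2]
opening: 0.256
gripper_force: 39.8
```

>>> send_rows(series="0 0 -10 0 1;0 0 -20 0 1;0 0 -30 0 1;0 0 -30 0 1;0 0 -20 0 1;10 -17 0 0 1;19.5 -33.5 0 0 1;19.5 -33.5 0 0 1")

```text
clock: 4.68
eef_pos: [0.5115, -0.1893, 0.1938]
ee_rot: [3.005, 0.914, 0.001]
wrist_force: [0.8, 0.8, -1.6]
opening: 0.252
gripper_force: 39.8
```

>>> send_rows(series="19.5 -33.5 0 0 1;19.5 -33.5 0 0 1;19.5 -33.5 0 0 1;19.5 -33.5 0 0 1;19.5 -33.5 0 0 1;19.5 -33.5 0 0 1;19.5 -33.5 0 0 1;19.5 -33.5 0 0 1")

```text
clock: 5.35
eef_pos: [0.491, 0.1216, 0.1938]
ee_rot: [3.004, 0.918, 0.001]
wrist_force: [1.2, 0.5, -1.1]
opening: 0.249
gripper_force: 39.8
```

>>> send_rows(series="19.5 -33.5 0 0 1;19.5 -33.5 0 0 1;10 -17 0 0 1;0 0 0 0 1;0 0 0 0 1")

```text
clock: 5.77
eef_pos: [0.4848, 0.2178, 0.1933]
ee_rot: [-3.003, -0.921, -0.0]
wrist_force: [-0.4, -0.6, -1.6]
opening: 0.259
gripper_force: 39.8
```

```bash
python3 w.py w3
```

```text
5.7667 [0.4848 0.2178 0.1933] [-3.0034 -0.9211 -0.0002] [-0.3723 -0.6303 -1.5623]
[[ 0.828   0.5607  0.0001]
 [ 0.5607 -0.828   0.0002]
 [ 0.0002 -0.0001 -1.    ]]
```

View pics/w3.png

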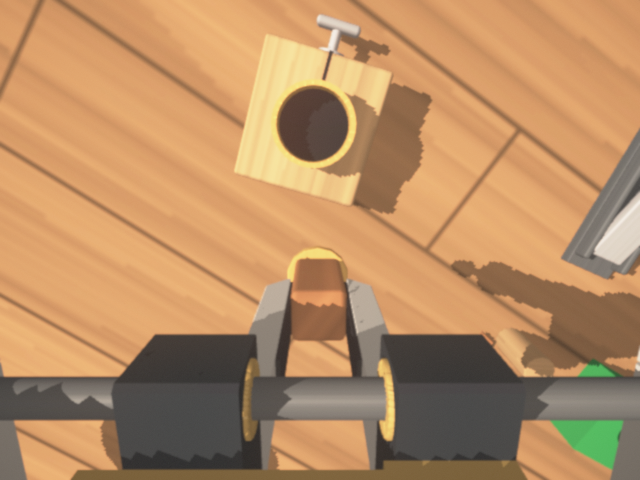

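The clamp block's top corners in the wrist view are (266,36), (392,73), (352,205) and (236,171). The rim is centred near (315,124), with the slit and screw at (328,60) and (337,27).

```bash
cat > m2.py <<'E'
from h import *
np.set_printoptions(precision=4,suppress=True)
q=np.load("pics/w3.npz");c=(q["K"],q["R"],q["t"])
Z=np.array([onz(c,p,.04) for p in [(266,36),(392,73),(352,205),(236,171)]])
print(Z,Z.mean(0)); e=np.diff(np.vstack([Z,Z[:1]]),axis=0);print(np.linalg.norm(e,axis=1),np.degrees(np.arctan2(e[:,1],e[:,0])))
im=q["img"][:220,200:420].astype(np.uint8)
hsv=cv2.cvtColor(im,cv2.COLOR_RGB2HSV)
m=((hsv[...,1]>185)&(hsv[...,2]>120)&(hsv[...,0]>17)&(hsv[...,0]<32)).astype(np.uint8)
n,l,st,_=cv2.connectedComponentsWithStats(m);i=1+st[1:,4].argmax();print(st[i])
cs,_=cv2.findContours((l==i).astype(np.uint8),cv2.RETR_CCOMP,cv2.CHAIN_APPROX_NONE)
for k in sorted(cs,key=len)[-2:]:
    uv=k[:,0]+[200,0.]; P=np.array([onz(c,p,.062)[:2] for p in uv])
    x0=np.linalg.lstsq(np.c_[2*P,np.ones(len(P))],(P**2).sum(1),rcond=None)[0]
    print(len(k),x0[:2],"r",np.sqrt(x0[2]+x0[:2]@x0[:2]))
print(onz(c,(315,124),.062),onz(c,(337,27),.02))
print("handle/tool corner proj", proj(c,[.4848,.2178,.1933]))
E
python3 m2.py
```

```text
[[0.5863 0.334  0.04  ]
 [0.6192 0.2384 0.04  ]
 [0.5168 0.2042 0.04  ]
 [0.4861 0.3003 0.04  ]] [0.5521 0.2692 0.04  ]
[0.1011 0.108  0.1009 0.1057] [ -70.9662 -161.5063  107.7486   18.6156]Traceback (most recent call last):
  File "m2.py", line 9, in <module>
    n,l,st,_=cv2.connectedComponentsWithStats(m);i=1+st[1:,4].argmax();print(st[i])
                                                     ~~~~~~~~~~~~~~~^^
ValueError: attempt to get argmax of an empty sequence
```

```bash
sed -i 's/>185/>150/;s/>17)/>13)/;s/<32/<40/' m2.py; python3 m2.py|tail -6
python3 - <<'E'
from h import *
q=np.load("pics/w3.npz");c=(q["K"],q["R"],q["t"])
print(onz(c,(315,124),.062))
P=np.array([onz(c,p,.062)[:2] for p in [(274,124),(356,122),(315,79),(314,168)]]);print(P,P.mean(0))
h=cv2.cvtColor(q["img"],cv2.COLOR_RGB2HSV);print(h[125,270:285].tolist())
E
```

```text
[[0.5863 0.334  0.04  ]
 [0.6192 0.2384 0.04  ]
 [0.5168 0.2042 0.04  ]
 [0.4861 0.3003 0.04  ]] [0.5521 0.2692 0.04  ]
[0.1011 0.108  0.1009 0.1057] [ -70.9662 -161.5063  107.7486   18.6156]
[0.55316947 0.26630658 0.062     ]
[[0.53585775 0.29186643]
 [0.57165808 0.24157926]
 [0.57937391 0.28397692]
 [0.52569682 0.24871409]] [0.55314664 0.26653418]
[[23, 102, 246], [24, 114, 247], [24, 121, 247], [24, 122, 247], [24, 122, 246], [22, 133, 244], [17, 145, 218], [16, 142, 162], [15, 131, 132], [13, 114, 105], [10, 101, 91], [10, 103, 89], [10, 101, 88], [10, 102, 90], [10, 97, 89]]Traceback (most recent call last):
  File "m2.py", line 9, in <module>
    n,l,st,_=cv2.connectedComponentsWithStats(m);i=1+st[1:,4].argmax();print(st[i])
                                                     ~~~~~~~~~~~~~~~^^
ValueError: attempt to get argmax of an empty sequence
```

>>> send_rows(series="20 -1 0 0 1;30 -1 0 0 1;24 0 0 0 1;10 0 0 5.4 1;0 0 10 5 1;0 0 10 5 1;0 0 0 0 1;0 0 0 0 1")

```text
clock: 6.48
eef_pos: [0.5538, 0.2642, 0.173]
ee_rot: [3.099, 0.509, -0.001]
wrist_force: [0.6, -0.4, -0.4]
opening: 0.251
gripper_force: 39.8
```

>>> send_rows(series="0 0 0 0 1")

```text
clock: 6.57
eef_pos: [0.554, 0.2648, 0.1737]
ee_rot: [3.1, 0.51, 0.001]
wrist_force: [0.4, -0.3, 0.1]
opening: 0.252
gripper_force: 39.8
```

>>> send_rows(series="0 0 0 0 1")

```text
clock: 6.65
eef_pos: [0.554, 0.265, 0.1737]
ee_rot: [-3.1, -0.509, -0.001]
wrist_force: [0.4, 0.5, -1.1]
opening: 0.254
gripper_force: 39.8
```

```bash
python3 w.py w4
python3 - <<'E'
import cv2
i=cv2.imread("pics/w4.png");cv2.imwrite("pics/w4c.png",cv2.resize(i[120:400,140:500],(720,560)))
E
```

```text
6.65 [0.554  0.265  0.1737] [-3.0999 -0.5093 -0.0014] [ 0.3974  0.4989 -1.0608]
[[ 0.9474  0.32    0.0009]
 [ 0.32   -0.9474  0.0003]
 [ 0.0009  0.     -1.    ]]
```

View pics/w4c.png

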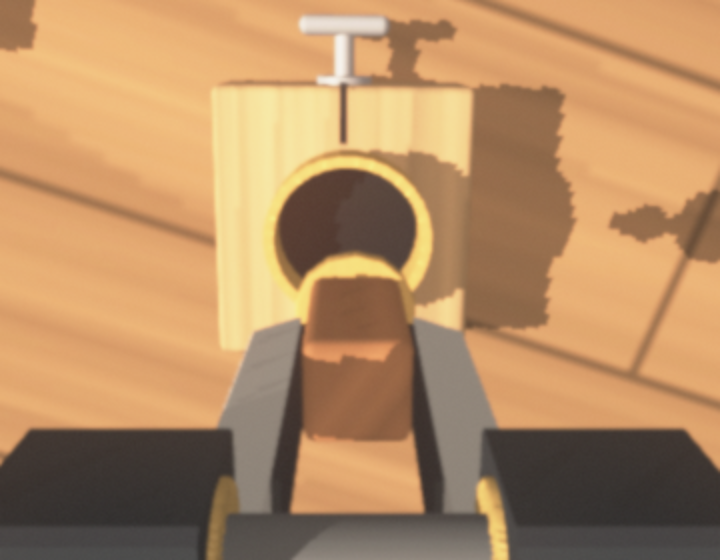

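Run:
```python
from h import *
q=np.load("pics/w4.npz");c=(q["K"],q["R"],q["t"]);s=read_state();R=Ro.from_rotvec(s["ee_rot"]).as_matrix()
for p,z in [((272.5,236),.062),((356,236),.062),((314,195.5),.062),((314,204.5),.062),((246,163),.04),((376,163),.04)]:
    print((R.T@(onz(c,p,z)-s["eef_pos"])*1000).round(1))
```

```text
[  2.  -33.5 111.6]
[  2.   29.7 111.6]
[ 32.7  -2.  111.6]
[ 26.   -2.  111.6]
[ 55.1 -55.  133.7]
[ 55.1  46.  133.7]
```

The tube's centre shows about 2 mm to tool −y of the TCP. The tool's axes now line up with the clamp's, with the screw at tool +x.

>>> send_rows(series="-0.5 -2 10 0 1;0 0 15 0 1;0 0 15 0 1;0 0 9.5 0 1;0 0 0 0 1;0 0 0 0 1;0 0 0 0 1;0 0 0 0 1")

```text
clock: 7.37
eef_pos: [0.5529, 0.2674, 0.1242]
ee_rot: [-3.1, -0.507, -0.002]
wrist_force: [-0.2, -0.5, -1.0]
opening: 0.254
gripper_force: 39.8
```

>>> send_rows(series="0 0 0 0 1")

```text
clock: 7.45
eef_pos: [0.5528, 0.2673, 0.1241]
ee_rot: [-3.1, -0.507, -0.002]
wrist_force: [0.0, -0.2, -1.0]
opening: 0.254
gripper_force: 39.8
```

>>> send_rows(series="0 0 0 0 1")

```text
clock: 7.53
eef_pos: [0.5527, 0.2673, 0.1239]
ee_rot: [-3.1, -0.507, -0.001]
wrist_force: [-0.3, -0.4, -1.2]
opening: 0.251
gripper_force: 39.8
```

>>> send_rows(series="0 0 0 0 1")

```text
clock: 7.62
eef_pos: [0.5527, 0.2672, 0.1237]
ee_rot: [-3.1, -0.507, -0.001]
wrist_force: [0.1, 0.7, -1.8]
opening: 0.251
gripper_force: 39.8
```

>>> send_rows(series="5 0 0 0 1;6 0 0 0 1;4 0 0 0 1;2 0 0 0 1;0 0 0 0 1;0 0 0 0 1")

```text
clock: 8.12
eef_pos: [0.5686, 0.2727, 0.1232]
ee_rot: [-3.1, -0.507, 0.001]
wrist_force: [-0.9, 0.6, -1.0]
opening: 0.254
gripper_force: 39.8
```

>>> send_rows(series="1 0 0 0 1;0 0 0 0 1")

```text
clock: 8.28
eef_pos: [0.5696, 0.2729, 0.1234]
ee_rot: [-3.1, -0.507, 0.0]
wrist_force: [0.1, 0.9, -1.2]
opening: 0.252
gripper_force: 39.8
```

>>> send_rows(series="1 0 0 0 1;0 0 0 0 1")

```text
clock: 8.45
eef_pos: [0.5706, 0.2732, 0.1234]
ee_rot: [-3.1, -0.507, -0.0]
wrist_force: [-0.4, 0.8, -1.1]
opening: 0.253
gripper_force: 39.8
```

>>> send_rows(series="1 0 0 0 1;0 0 0 0 1")

```text
clock: 8.62
eef_pos: [0.5716, 0.2735, 0.1234]
ee_rot: [-3.1, -0.507, -0.0]
wrist_force: [0.2, -0.3, -0.1]
opening: 0.252
gripper_force: 39.8
```

>>> send_rows(series="0.7 0 0 0 1;0 0 0 0 1")

```text
clock: 8.78
eef_pos: [0.5722, 0.2738, 0.1234]
ee_rot: [-3.1, -0.507, -0.0]
wrist_force: [-0.6, -0.0, -0.9]
opening: 0.249
gripper_force: 39.8
```

>>> send_rows(series="0.7 0 0 0 1;0 0 0 0 1")

```text
clock: 8.95
eef_pos: [0.5729, 0.274, 0.1233]
ee_rot: [-3.1, -0.507, 0.0]
wrist_force: [-0.4, -0.0, -1.8]
opening: 0.252
gripper_force: 39.8
```

>>> send_rows(series="0.6 0 0 0 1;0 0 0 0 1")

```text
clock: 9.12
eef_pos: [0.5734, 0.2742, 0.1234]
ee_rot: [-3.1, -0.507, 0.0]
wrist_force: [0.6, -0.2, -1.0]
opening: 0.254
gripper_force: 39.8
```

>>> send_rows(series="0.7 0 0 0 1;0 0 0 0 1")

```text
clock: 9.28
eef_pos: [0.5739, 0.2744, 0.1233]
ee_rot: [-3.1, -0.507, 0.001]
wrist_force: [-1.0, -0.6, -1.1]
opening: 0.255
gripper_force: 39.8
```

>>> send_rows(series="0.6 0 0 0 1;0 0 0 0 1")

```text
clock: 9.45
eef_pos: [0.5744, 0.2745, 0.1232]
ee_rot: [3.1, 0.507, -0.001]
wrist_force: [-2.2, -0.1, -1.7]
opening: 0.251
gripper_force: 39.8
```

>>> send_rows(series="0 0 0 0 1")

```text
clock: 9.53
eef_pos: [0.5744, 0.2745, 0.1232]
ee_rot: [3.1, 0.507, -0.001]
wrist_force: [-2.7, -0.8, -1.2]
opening: 0.253
gripper_force: 39.8
```

>>> send_rows(series="0.5 0 0 0 1;0.4 0 0 0 1;0 0 0 0 1")

```text
clock: 9.78
eef_pos: [0.5751, 0.2749, 0.1232]
ee_rot: [3.1, 0.507, -0.001]
wrist_force: [-4.3, -0.4, -0.7]
opening: 0.257
gripper_force: 39.9
```

>>> send_rows(series="0 0 0 0 1")

```text
clock: 9.87
eef_pos: [0.5751, 0.2749, 0.1232]
ee_rot: [3.1, 0.507, -0.001]
wrist_force: [-5.8, -1.5, -2.0]
opening: 0.255
gripper_force: 39.9
```

```bash
cat > f.py <<'E'
import numpy as np,sys
# usage: phi Fx Fy ... -> radial (outward push) and tangential force
a=np.radians(18.7)
v=list(map(float,sys.argv[1:]))
for p,x,y in zip(v[::3],v[1::3],v[2::3]):
    t=np.radians(p)+a; print(p,"radial %.1f tang %.1f"%(-(x*np.cos(t)+y*np.sin(t)), x*np.sin(t)-y*np.cos(t)))
E
python3 - <<'E'
import numpy as np
R=22.6*np.pi/180
for m in range(0,375,5):
    p=np.radians(m+2.5); print(m,"%.2f %.2f"%(-R*np.sin(p),-R*np.cos(p)),end=" | ")
E
```

```text
0 -0.02 -0.39 | 5 -0.05 -0.39 | 10 -0.09 -0.39 | 15 -0.12 -0.38 | 20 -0.15 -0.36 | 25 -0.18 -0.35 | 30 -0.21 -0.33 | 35 -0.24 -0.31 | 40 -0.27 -0.29 | 45 -0.29 -0.27 | 50 -0.31 -0.24 | 55 -0.33 -0.21 | 60 -0.35 -0.18 | 65 -0.36 -0.15 | 70 -0.38 -0.12 | 75 -0.39 -0.09 | 80 -0.39 -0.05 | 85 -0.39 -0.02 | 90 -0.39 0.02 | 95 -0.39 0.05 | 100 -0.39 0.09 | 105 -0.38 0.12 | 110 -0.36 0.15 | 115 -0.35 0.18 | 120 -0.33 0.21 | 125 -0.31 0.24 | 130 -0.29 0.27 | 135 -0.27 0.29 | 140 -0.24 0.31 | 145 -0.21 0.33 | 150 -0.18 0.35 | 155 -0.15 0.36 | 160 -0.12 0.38 | 165 -0.09 0.39 | 170 -0.05 0.39 | 175 -0.02 0.39 | 180 0.02 0.39 | 185 0.05 0.39 | 190 0.09 0.39 | 195 0.12 0.38 | 200 0.15 0.36 | 205 0.18 0.35 | 210 0.21 0.33 | 215 0.24 0.31 | 220 0.27 0.29 | 225 0.29 0.27 | 230 0.31 0.24 | 235 0.33 0.21 | 240 0.35 0.18 | 245 0.36 0.15 | 250 0.38 0.12 | 255 0.39 0.09 | 260 0.39 0.05 | 265 0.39 0.02 | 270 0.39 -0.02 | 275 0.39 -0.05 | 280 0.39 -0.09 | 285 0.38 -0.12 | 290 0.36 -0.15 | 295 0.35 -0.18 | 300 0.33 -0.21 | 305 0.31 -0.24 | 310 0.29 -0.27 | 315 0.27 -0.29 | 320 0.24 -0.31 | 325 0.21 -0.33 | 330 0.18 -0.35 | 335 0.15 -0.36 | 340 0.12 -0.38 | 345 0.09 -0.39 | 350 0.05 -0.39 | 355 0.02 -0.39 | 360 -0.02 -0.39 | 365 -0.05 -0.39 | 370 -0.09 -0.39 |
```

>>> send_rows(series="-0.02 -0.39 0 0 1;-0.02 -0.39 0 0 1;-0.02 -0.39 0 0 1;-0.02 -0.39 0 0 1;-0.02 -0.39 0 0 1")

```text
clock: 10.28
eef_pos: [0.5749, 0.2761, 0.1233]
ee_rot: [3.1, 0.506, -0.0]
wrist_force: [-4.5, -3.5, -0.0]
opening: 0.251
gripper_force: 40.0
```

>>> send_rows(series="-0.05 -0.39 0 0 1;-0.05 -0.39 0 0 1;-0.05 -0.39 0 0 1;-0.05 -0.39 0 0 1;-0.05 -0.39 0 0 1")

```text
clock: 10.7
eef_pos: [0.5743, 0.2777, 0.1234]
ee_rot: [3.1, 0.506, 0.0]
wrist_force: [-2.8, -5.2, 0.4]
opening: 0.253
gripper_force: 40.0
```

>>> send_rows(series="-0.09 -0.39 0 0 1;-0.09 -0.39 0 0 1;-0.09 -0.39 0 0 1;-0.09 -0.39 0 0 1;-0.09 -0.39 0 0 1")

```text
clock: 11.12
eef_pos: [0.5733, 0.2794, 0.1235]
ee_rot: [3.1, 0.506, 0.001]
wrist_force: [-2.4, -4.9, 0.9]
opening: 0.253
gripper_force: 40.0
```

>>> send_rows(series="-0.12 -0.38 0 0 1;-0.12 -0.38 0 0 1;-0.12 -0.38 0 0 1;-0.12 -0.38 0 0 1;-0.12 -0.38 0 0 1")

```text
clock: 11.53
eef_pos: [0.5723, 0.281, 0.1236]
ee_rot: [3.1, 0.506, 0.001]
wrist_force: [-2.3, -4.6, 0.5]
opening: 0.254
gripper_force: 40.0
```

>>> send_rows(series="-0.15 -0.36 0 0 1;-0.15 -0.36 0 0 1;-0.15 -0.36 0 0 1;-0.15 -0.36 0 0 1;-0.15 -0.36 0 0 1")

```text
clock: 11.95
eef_pos: [0.5708, 0.2828, 0.1235]
ee_rot: [3.1, 0.506, 0.001]
wrist_force: [-1.3, -5.1, 1.4]
opening: 0.251
gripper_force: 40.0
```

>>> send_rows(series="-0.18 -0.35 0 0 1;-0.18 -0.35 0 0 1;-0.18 -0.35 0 0 1;-0.18 -0.35 0 0 1;-0.18 -0.35 0 0 1")

```text
clock: 12.37
eef_pos: [0.5691, 0.2846, 0.1234]
ee_rot: [-3.1, -0.507, -0.0]
wrist_force: [-0.7, -5.3, 0.7]
opening: 0.257
gripper_force: 40.0
```

```bash
python3 f.py 5 -4.5 -3.5 10 -2.8 -5.2 15 -2.4 -4.9; python3 -c "
from cell import *;print(read_state()['wrist_force'],read_state()['eef_pos'])"
```

```text
5.0 radial 5.5 tang 1.4
10.0 radial 5.0 tang 3.2
15.0 radial 4.7 tang 2.7
[-0.71184467 -5.290414    0.66454396] [0.56905512 0.2845963  0.12339565]
```

>>> send_rows(series="-0.18 -0.35 0 0 1;-0.18 -0.35 0 0 1;-0.18 -0.35 0 0 1;-0.18 -0.35 0 0 1;-0.18 -0.35 0 0 1")

```text
clock: 12.78
eef_pos: [0.5676, 0.2858, 0.1233]
ee_rot: [3.1, 0.507, 0.0]
wrist_force: [-0.8, -4.9, 0.6]
opening: 0.253
gripper_force: 40.0
```

>>> send_rows(series="-0.21 -0.33 0 0 1;-0.21 -0.33 0 0 1;-0.21 -0.33 0 0 1;-0.21 -0.33 0 0 1;-0.21 -0.33 0 0 1")

```text
clock: 13.2
eef_pos: [0.5662, 0.287, 0.1234]
ee_rot: [3.1, 0.507, 0.0]
wrist_force: [-0.6, -6.0, 0.3]
opening: 0.251
gripper_force: 40.0
```

>>> send_rows(series="-0.24 -0.32 0 0 1;-0.24 -0.32 0 0 1;-0.24 -0.32 0 0 1;-0.24 -0.32 0 0 1;-0.24 -0.32 0 0 1")

```text
clock: 13.62
eef_pos: [0.5647, 0.2879, 0.1234]
ee_rot: [3.1, 0.506, 0.0]
wrist_force: [-0.1, -6.5, 1.2]
opening: 0.252
gripper_force: 40.0
```

>>> send_rows(series="-0.3 -0.26 0 0 1;-0.3 -0.26 0 0 1;-0.3 -0.26 0 0 1;-0.3 -0.26 0 0 1;-0.3 -0.26 0 0 1")

```text
clock: 14.03
eef_pos: [0.5629, 0.2888, 0.1234]
ee_rot: [3.1, 0.506, 0.001]
wrist_force: [1.2, -5.3, 0.8]
opening: 0.251
gripper_force: 40.0
```

>>> send_rows(series="-0.31 -0.24 0 0 1;-0.31 -0.24 0 0 1;-0.31 -0.24 0 0 1;-0.31 -0.24 0 0 1;-0.31 -0.24 0 0 1")

```text
clock: 14.45
eef_pos: [0.5612, 0.2895, 0.1235]
ee_rot: [3.1, 0.506, 0.001]
wrist_force: [0.7, -6.0, 0.9]
opening: 0.252
gripper_force: 40.0
```

>>> send_rows(series="-0.33 -0.21 0 0 1;-0.33 -0.21 0 0 1;-0.33 -0.21 0 0 1;-0.33 -0.21 0 0 1;-0.33 -0.21 0 0 1")

```text
clock: 14.87
eef_pos: [0.5594, 0.29, 0.1235]
ee_rot: [3.1, 0.506, 0.002]
wrist_force: [1.5, -5.8, 1.4]
opening: 0.252
gripper_force: 40.0
```

>>> send_rows(series="-0.35 -0.18 0 0 1;-0.35 -0.18 0 0 1;-0.35 -0.18 0 0 1;-0.35 -0.18 0 0 1;-0.35 -0.18 0 0 1")

```text
clock: 15.28
eef_pos: [0.5575, 0.2904, 0.1236]
ee_rot: [-3.1, -0.507, -0.002]
wrist_force: [2.3, -5.8, 0.5]
opening: 0.251
gripper_force: 40.0
```

>>> send_rows(series="-0.36 -0.15 0 0 1;-0.36 -0.15 0 0 1;-0.36 -0.15 0 0 1;-0.36 -0.15 0 0 1;-0.36 -0.15 0 0 1")

```text
clock: 15.7
eef_pos: [0.5556, 0.2906, 0.1236]
ee_rot: [-3.1, -0.506, -0.002]
wrist_force: [3.1, -4.3, 0.3]
opening: 0.248
gripper_force: 40.0
```

>>> send_rows(series="-0.38 -0.12 0 0 1;-0.38 -0.12 0 0 1;-0.38 -0.12 0 0 1;-0.38 -0.12 0 0 1;-0.38 -0.12 0 0 1")

```text
clock: 16.12
eef_pos: [0.5537, 0.2907, 0.1237]
ee_rot: [-3.1, -0.507, -0.002]
wrist_force: [2.3, -4.2, 0.0]
opening: 0.253
gripper_force: 40.0
```

>>> send_rows(series="-0.39 -0.09 0 0 1;-0.39 -0.09 0 0 1;-0.39 -0.09 0 0 1;-0.39 -0.09 0 0 1;-0.39 -0.09 0 0 1")

```text
clock: 16.53
eef_pos: [0.5511, 0.2905, 0.1235]
ee_rot: [-3.1, -0.507, -0.001]
wrist_force: [2.9, -4.3, 1.1]
opening: 0.252
gripper_force: 40.0
```

>>> send_rows(series="-0.39 -0.08 0 0 1;-0.39 -0.08 0 0 1;-0.39 -0.08 0 0 1;-0.39 -0.08 0 0 1;-0.39 -0.08 0 0 1")

```text
clock: 16.95
eef_pos: [0.5492, 0.2902, 0.1235]
ee_rot: [-3.1, -0.507, -0.001]
wrist_force: [4.2, -4.3, 0.2]
opening: 0.249
gripper_force: 40.0
```

>>> send_rows(series="-0.39 -0.04 0 0 1;-0.39 -0.04 0 0 1;-0.39 -0.04 0 0 1;-0.39 -0.04 0 0 1;-0.39 -0.04 0 0 1")

```text
clock: 17.37
eef_pos: [0.5474, 0.2898, 0.1235]
ee_rot: [-3.1, -0.507, -0.001]
wrist_force: [4.1, -3.6, 0.6]
opening: 0.252
gripper_force: 40.0
```

>>> send_rows(series="-0.39 0 0 0 1;-0.39 0 0 0 1;-0.39 0 0 0 1;-0.39 0 0 0 1;-0.39 0 0 0 1")

```text
clock: 17.78
eef_pos: [0.5456, 0.2893, 0.1236]
ee_rot: [-3.1, -0.507, -0.002]
wrist_force: [4.6, -3.9, 1.2]
opening: 0.25
gripper_force: 40.0
```

>>> send_rows(series="-0.39 0.04 0 0 1;-0.39 0.04 0 0 1;-0.39 0.04 0 0 1;-0.39 0.04 0 0 1;-0.39 0.04 0 0 1")

```text
clock: 18.2
eef_pos: [0.5439, 0.2886, 0.1236]
ee_rot: [-3.1, -0.507, -0.002]
wrist_force: [4.7, -2.9, 0.9]
opening: 0.251
gripper_force: 40.0
```

>>> send_rows(series="-0.39 0.08 0 0 1;-0.39 0.08 0 0 1;-0.39 0.08 0 0 1;-0.39 0.08 0 0 1;-0.39 0.08 0 0 1")

```text
clock: 18.62
eef_pos: [0.5422, 0.2877, 0.1237]
ee_rot: [-3.1, -0.507, -0.002]
wrist_force: [4.8, -2.6, 1.0]
opening: 0.254
gripper_force: 40.0
```

>>> send_rows(series="-0.38 0.11 0 0 1;-0.38 0.11 0 0 1;-0.38 0.11 0 0 1;-0.38 0.11 0 0 1;-0.38 0.11 0 0 1")

```text
clock: 19.03
eef_pos: [0.5406, 0.2867, 0.1237]
ee_rot: [-3.1, -0.507, -0.002]
wrist_force: [4.8, -1.5, 0.5]
opening: 0.252
gripper_force: 40.0
```

>>> send_rows(series="-0.36 0.15 0 0 1;-0.36 0.15 0 0 1;-0.36 0.15 0 0 1;-0.36 0.15 0 0 1;-0.36 0.15 0 0 1")

```text
clock: 19.45
eef_pos: [0.5391, 0.2855, 0.1237]
ee_rot: [-3.099, -0.507, -0.002]
wrist_force: [4.2, -1.4, -0.2]
opening: 0.249
gripper_force: 40.0
```

>>> send_rows(series="-0.35 0.18 0 0 1;-0.35 0.18 0 0 1;-0.35 0.18 0 0 1;-0.35 0.18 0 0 1;-0.35 0.18 0 0 1")

```text
clock: 19.87
eef_pos: [0.5373, 0.2837, 0.1235]
ee_rot: [-3.1, -0.507, -0.001]
wrist_force: [4.7, -1.5, 1.0]
opening: 0.249
gripper_force: 40.0
```

>>> send_rows(series="-0.35 0.18 0 0 1;-0.35 0.18 0 0 1;-0.35 0.18 0 0 1;-0.35 0.18 0 0 1;-0.35 0.18 0 0 1")

```text
clock: 20.28
eef_pos: [0.5359, 0.2821, 0.1234]
ee_rot: [-3.1, -0.507, -0.0]
wrist_force: [5.7, -1.3, -0.2]
opening: 0.249
gripper_force: 40.0
```

>>> send_rows(series="-0.33 0.22 0 0 1;-0.33 0.22 0 0 1;-0.33 0.22 0 0 1;-0.33 0.22 0 0 1;-0.33 0.22 0 0 1")

```text
clock: 20.7
eef_pos: [0.5347, 0.2807, 0.1234]
ee_rot: [-3.1, -0.507, -0.0]
wrist_force: [5.2, -1.1, 0.9]
opening: 0.252
gripper_force: 40.0
```

>>> send_rows(series="-0.31 0.25 0 0 1;-0.31 0.25 0 0 1;-0.31 0.25 0 0 1;-0.31 0.25 0 0 1;-0.31 0.25 0 0 1")

```text
clock: 21.12
eef_pos: [0.5337, 0.2791, 0.1235]
ee_rot: [-3.1, -0.507, -0.001]
wrist_force: [5.9, 0.1, 0.3]
opening: 0.254
gripper_force: 40.0
```

>>> send_rows(series="-0.28 0.28 0 0 1;-0.28 0.28 0 0 1;-0.28 0.28 0 0 1;-0.28 0.28 0 0 1;-0.28 0.28 0 0 1")

```text
clock: 21.53
eef_pos: [0.5328, 0.2774, 0.1235]
ee_rot: [-3.1, -0.507, -0.001]
wrist_force: [4.1, 0.8, 0.7]
opening: 0.254
gripper_force: 40.0
```

>>> send_rows(series="-0.26 0.3 0 0 1;-0.26 0.3 0 0 1;-0.26 0.3 0 0 1;-0.26 0.3 0 0 1;-0.26 0.3 0 0 1")

```text
clock: 21.95
eef_pos: [0.5321, 0.2757, 0.1235]
ee_rot: [-3.1, -0.507, -0.001]
wrist_force: [5.6, 0.4, 0.1]
opening: 0.252
gripper_force: 40.0
```

>>> send_rows(series="-0.23 0.32 0 0 1;-0.23 0.32 0 0 1;-0.23 0.32 0 0 1;-0.23 0.32 0 0 1;-0.23 0.32 0 0 1")

```text
clock: 22.37
eef_pos: [0.5315, 0.274, 0.1236]
ee_rot: [-3.099, -0.507, -0.001]
wrist_force: [6.1, 0.5, 1.2]
opening: 0.252
gripper_force: 40.0
```

>>> send_rows(series="-0.2 0.34 0 0 1;-0.2 0.34 0 0 1;-0.2 0.34 0 0 1;-0.2 0.34 0 0 1;-0.2 0.34 0 0 1")

```text
clock: 22.78
eef_pos: [0.5311, 0.2721, 0.1236]
ee_rot: [-3.099, -0.507, -0.001]
wrist_force: [5.7, 2.0, 0.8]
opening: 0.254
gripper_force: 40.0
```

>>> send_rows(series="-0.17 0.36 0 0 1;-0.17 0.36 0 0 1;-0.17 0.36 0 0 1;-0.17 0.36 0 0 1;-0.17 0.36 0 0 1")

```text
clock: 23.2
eef_pos: [0.5308, 0.2703, 0.1236]
ee_rot: [-3.099, -0.507, -0.001]
wrist_force: [4.0, 1.9, -0.6]
opening: 0.252
gripper_force: 40.0
```

>>> send_rows(series="-0.13 0.38 0 0 1;-0.13 0.38 0 0 1;-0.13 0.38 0 0 1;-0.13 0.38 0 0 1;-0.13 0.38 0 0 1")

```text
clock: 23.62
eef_pos: [0.5307, 0.2684, 0.1236]
ee_rot: [-3.099, -0.508, -0.001]
wrist_force: [4.3, 3.1, 1.3]
opening: 0.253
gripper_force: 40.0
```

>>> send_rows(series="-0.1 0.39 0 0 1;-0.1 0.39 0 0 1;-0.1 0.39 0 0 1;-0.1 0.39 0 0 1;-0.1 0.39 0 0 1")

```text
clock: 24.03
eef_pos: [0.5308, 0.2665, 0.1236]
ee_rot: [-3.099, -0.508, -0.001]
wrist_force: [5.2, 2.8, 0.6]
opening: 0.254
gripper_force: 40.0
```

>>> send_rows(series="-0.06 0.39 0 0 1;-0.06 0.39 0 0 1;-0.06 0.39 0 0 1;-0.06 0.39 0 0 1;-0.06 0.39 0 0 1")

```text
clock: 24.45
eef_pos: [0.531, 0.2646, 0.1235]
ee_rot: [-3.099, -0.508, -0.001]
wrist_force: [4.4, 3.9, 1.3]
opening: 0.254
gripper_force: 40.0
```

>>> send_rows(series="-0.03 0.39 0 0 1;-0.03 0.39 0 0 1;-0.03 0.39 0 0 1;-0.03 0.39 0 0 1;-0.03 0.39 0 0 1")

```text
clock: 24.87
eef_pos: [0.5314, 0.2628, 0.1235]
ee_rot: [-3.099, -0.508, -0.001]
wrist_force: [4.5, 4.3, 0.6]
opening: 0.252
gripper_force: 40.0
```

>>> send_rows(series="0.02 0.39 0 0 1;0.02 0.39 0 0 1;0.02 0.39 0 0 1;0.02 0.39 0 0 1;0.02 0.39 0 0 1")

```text
clock: 25.28
eef_pos: [0.532, 0.261, 0.1235]
ee_rot: [-3.098, -0.508, -0.0]
wrist_force: [3.4, 3.8, 1.0]
opening: 0.25
gripper_force: 40.0
```

>>> send_rows(series="0.05 0.39 0 0 1;0.05 0.39 0 0 1;0.05 0.39 0 0 1;0.05 0.39 0 0 1;0.05 0.39 0 0 1")

```text
clock: 25.7
eef_pos: [0.5329, 0.2591, 0.1235]
ee_rot: [-3.099, -0.508, 0.0]
wrist_force: [2.0, 3.9, 0.5]
opening: 0.257
gripper_force: 40.0
```

>>> send_rows(series="0.09 0.39 0 0 1;0.09 0.39 0 0 1;0.09 0.39 0 0 1;0.09 0.39 0 0 1;0.09 0.39 0 0 1")

```text
clock: 26.12
eef_pos: [0.5339, 0.257, 0.1234]
ee_rot: [-3.099, -0.508, 0.0]
wrist_force: [1.9, 4.4, 0.5]
opening: 0.25
gripper_force: 40.0
```

>>> send_rows(series="0.12 0.38 0 0 1;0.12 0.38 0 0 1;0.12 0.38 0 0 1;0.12 0.38 0 0 1;0.12 0.38 0 0 1")

```text
clock: 26.53
eef_pos: [0.5351, 0.2554, 0.1234]
ee_rot: [-3.099, -0.508, 0.0]
wrist_force: [2.6, 4.3, 0.3]
opening: 0.254
gripper_force: 40.0
```

>>> send_rows(series="0.12 0.37 0 0 1;0.12 0.37 0 0 1;0.12 0.37 0 0 1;0.12 0.37 0 0 1;0.12 0.37 0 0 1")

```text
clock: 26.95
eef_pos: [0.5361, 0.2539, 0.1234]
ee_rot: [-3.099, -0.508, 0.001]
wrist_force: [0.8, 4.9, 0.7]
opening: 0.255
gripper_force: 40.0
```

>>> send_rows(series="0.16 0.36 0 0 1;0.16 0.36 0 0 1;0.16 0.36 0 0 1;0.16 0.36 0 0 1;0.16 0.36 0 0 1")

```text
clock: 27.37
eef_pos: [0.5374, 0.2526, 0.1234]
ee_rot: [-3.099, -0.508, 0.001]
wrist_force: [1.2, 5.1, 0.5]
opening: 0.254
gripper_force: 40.0
```

>>> send_rows(series="0.19 0.34 0 0 1;0.19 0.34 0 0 1;0.19 0.34 0 0 1;0.19 0.34 0 0 1;0.19 0.34 0 0 1")

```text
clock: 27.78
eef_pos: [0.5388, 0.2513, 0.1233]
ee_rot: [-3.099, -0.508, 0.001]
wrist_force: [0.8, 5.2, 0.2]
opening: 0.253
gripper_force: 40.0
```

>>> send_rows(series="0.22 0.32 0 0 1;0.22 0.32 0 0 1;0.22 0.32 0 0 1;0.22 0.32 0 0 1;0.22 0.32 0 0 1")

```text
clock: 28.2
eef_pos: [0.5403, 0.2502, 0.1233]
ee_rot: [-3.099, -0.508, 0.001]
wrist_force: [0.2, 6.1, -0.0]
opening: 0.248
gripper_force: 40.0
```

>>> send_rows(series="0.26 0.3 0 0 1;0.26 0.3 0 0 1;0.26 0.3 0 0 1;0.26 0.3 0 0 1;0.26 0.3 0 0 1")

```text
clock: 28.62
eef_pos: [0.5419, 0.2492, 0.1233]
ee_rot: [-3.099, -0.508, 0.002]
wrist_force: [-0.4, 5.5, 0.5]
opening: 0.253
gripper_force: 40.0
```

>>> send_rows(series="0.29 0.27 0 0 1;0.29 0.27 0 0 1;0.29 0.27 0 0 1;0.29 0.27 0 0 1;0.29 0.27 0 0 1")

```text
clock: 29.03
eef_pos: [0.5436, 0.2483, 0.1232]
ee_rot: [-3.099, -0.508, 0.002]
wrist_force: [-1.1, 4.7, 1.3]
opening: 0.25
gripper_force: 40.0
```

>>> send_rows(series="0.31 0.24 0 0 1;0.31 0.24 0 0 1;0.31 0.24 0 0 1;0.31 0.24 0 0 1;0.31 0.24 0 0 1")

```text
clock: 29.45
eef_pos: [0.5453, 0.2477, 0.1232]
ee_rot: [-3.099, -0.508, 0.002]
wrist_force: [-1.2, 5.2, 0.3]
opening: 0.25
gripper_force: 40.0
```

>>> send_rows(series="0.33 0.22 0 0 1;0.33 0.22 0 0 1;0.33 0.22 0 0 1;0.33 0.22 0 0 1;0.33 0.22 0 0 1")

```text
clock: 29.87
eef_pos: [0.5472, 0.2471, 0.1231]
ee_rot: [-3.099, -0.508, 0.002]
wrist_force: [-1.8, 5.0, 0.6]
opening: 0.247
gripper_force: 40.0
```

>>> send_rows(series="0.34 0.2 0 0 1;0.34 0.2 0 0 1;0.34 0.2 0 0 1;0.34 0.2 0 0 1;0.34 0.2 0 0 1")

```text
clock: 30.28
eef_pos: [0.5489, 0.2467, 0.1231]
ee_rot: [-3.099, -0.508, 0.003]
wrist_force: [-1.8, 5.6, 0.6]
opening: 0.249
gripper_force: 40.0
```

>>> send_rows(series="0.36 0.17 0 0 1;0.36 0.17 0 0 1;0.36 0.17 0 0 1;0.36 0.17 0 0 1;0.36 0.17 0 0 1")

```text
clock: 30.7
eef_pos: [0.5508, 0.2464, 0.123]
ee_rot: [-3.099, -0.508, 0.003]
wrist_force: [-3.2, 5.8, 0.6]
opening: 0.251
gripper_force: 40.0
```

>>> send_rows(series="0.37 0.14 0 0 1;0.37 0.14 0 0 1;0.37 0.14 0 0 1;0.37 0.14 0 0 1;0.37 0.14 0 0 1")

```text
clock: 31.12
eef_pos: [0.5527, 0.2463, 0.123]
ee_rot: [-3.099, -0.508, 0.004]
wrist_force: [-2.1, 5.2, 0.4]
opening: 0.252
gripper_force: 40.0
```

>>> send_rows(series="0.39 0.1 0 0 1;0.39 0.1 0 0 1;0.39 0.1 0 0 1;0.39 0.1 0 0 1;0.39 0.1 0 0 1")

```text
clock: 31.53
eef_pos: [0.5547, 0.2464, 0.1229]
ee_rot: [-3.099, -0.508, 0.004]
wrist_force: [-2.8, 4.9, 0.0]
opening: 0.253
gripper_force: 40.0
```

>>> send_rows(series="0.39 0.05 0 0 1;0.39 0.05 0 0 1;0.39 0.05 0 0 1;0.39 0.05 0 0 1;0.39 0.05 0 0 1")

```text
clock: 31.95
eef_pos: [0.5567, 0.2466, 0.1229]
ee_rot: [-3.1, -0.508, 0.004]
wrist_force: [-3.3, 3.0, 1.2]
opening: 0.253
gripper_force: 40.0
```

>>> send_rows(series="0.39 0.02 0 0 1;0.39 0.02 0 0 1;0.39 0.02 0 0 1;0.39 0.02 0 0 1;0.39 0.02 0 0 1")

```text
clock: 32.37
eef_pos: [0.5587, 0.247, 0.1229]
ee_rot: [-3.1, -0.508, 0.003]
wrist_force: [-4.2, 4.1, 1.0]
opening: 0.25
gripper_force: 40.0
```

>>> send_rows(series="0.39 -0.02 0 0 1;0.39 -0.02 0 0 1;0.39 -0.02 0 0 1;0.39 -0.02 0 0 1;0.39 -0.02 0 0 1")

```text
clock: 32.78
eef_pos: [0.5607, 0.2475, 0.1229]
ee_rot: [-3.1, -0.508, 0.003]
wrist_force: [-5.3, 4.0, 0.5]
opening: 0.253
gripper_force: 40.0
```

>>> send_rows(series="0.39 -0.05 0 0 1;0.39 -0.05 0 0 1;0.39 -0.05 0 0 1;0.39 -0.05 0 0 1;0.39 -0.05 0 0 1")

```text
clock: 33.2
eef_pos: [0.5627, 0.2482, 0.123]
ee_rot: [-3.1, -0.508, 0.003]
wrist_force: [-3.6, 3.3, 0.8]
opening: 0.255
gripper_force: 40.0
```

>>> send_rows(series="0.39 -0.08 0 0 1;0.39 -0.08 0 0 1;0.39 -0.08 0 0 1;0.39 -0.08 0 0 1;0.39 -0.08 0 0 1")

```text
clock: 33.62
eef_pos: [0.5645, 0.2491, 0.123]
ee_rot: [3.1, 0.507, -0.002]
wrist_force: [-3.7, 2.1, 1.0]
opening: 0.252
gripper_force: 40.0
```

>>> send_rows(series="0.38 -0.11 0 0 1;0.38 -0.11 0 0 1;0.38 -0.11 0 0 1;0.38 -0.11 0 0 1;0.38 -0.11 0 0 1")

```text
clock: 34.03
eef_pos: [0.5662, 0.2502, 0.123]
ee_rot: [3.1, 0.507, -0.002]
wrist_force: [-5.5, 2.4, 1.4]
opening: 0.254
gripper_force: 40.0
```

>>> send_rows(series="0.37 -0.15 0 0 1;0.37 -0.15 0 0 1;0.37 -0.15 0 0 1;0.37 -0.15 0 0 1;0.37 -0.15 0 0 1")

```text
clock: 34.45
eef_pos: [0.5678, 0.2514, 0.1231]
ee_rot: [3.1, 0.507, -0.002]
wrist_force: [-4.8, 0.8, 2.1]
opening: 0.251
gripper_force: 40.0
```

>>> send_rows(series="0.35 -0.18 0 0 1;0.35 -0.18 0 0 1;0.35 -0.18 0 0 1;0.35 -0.18 0 0 1;0.35 -0.18 0 0 1")

```text
clock: 34.87
eef_pos: [0.5696, 0.2529, 0.1232]
ee_rot: [3.1, 0.507, -0.001]
wrist_force: [-5.0, 1.0, 0.3]
opening: 0.253
gripper_force: 40.0
```

>>> send_rows(series="0.35 -0.18 0 0 1;0.35 -0.18 0 0 1;0.35 -0.18 0 0 1;0.35 -0.18 0 0 1;0.35 -0.18 0 0 1")

```text
clock: 35.28
eef_pos: [0.5709, 0.2542, 0.1232]
ee_rot: [3.1, 0.507, -0.001]
wrist_force: [-6.0, 0.7, 0.2]
opening: 0.25
gripper_force: 40.0
```

>>> send_rows(series="0.33 -0.22 0 0 1;0.33 -0.22 0 0 1;0.33 -0.22 0 0 1;0.33 -0.22 0 0 1;0.33 -0.22 0 0 1")

```text
clock: 35.7
eef_pos: [0.572, 0.2557, 0.1232]
ee_rot: [3.1, 0.507, -0.001]
wrist_force: [-5.1, 0.2, 1.0]
opening: 0.252
gripper_force: 40.0
```

>>> send_rows(series="0.31 -0.25 0 0 1;0.31 -0.25 0 0 1;0.31 -0.25 0 0 1;0.31 -0.25 0 0 1;0.31 -0.25 0 0 1")

```text
clock: 36.12
eef_pos: [0.5731, 0.2572, 0.1231]
ee_rot: [3.1, 0.507, -0.002]
wrist_force: [-5.5, -0.6, 0.5]
opening: 0.254
gripper_force: 40.0
```

>>> send_rows(series="0.28 -0.28 0 0 1;0.28 -0.28 0 0 1;0.28 -0.28 0 0 1;0.28 -0.28 0 0 1;0.28 -0.28 0 0 1")

```text
clock: 36.53
eef_pos: [0.574, 0.2589, 0.1231]
ee_rot: [3.1, 0.506, -0.002]
wrist_force: [-5.9, -0.2, 1.2]
opening: 0.255
gripper_force: 40.0
```

>>> send_rows(series="0.25 -0.31 0 0 1;0.25 -0.31 0 0 1;0.25 -0.31 0 0 1;0.25 -0.31 0 0 1;0.25 -0.31 0 0 1")

```text
clock: 36.95
eef_pos: [0.5747, 0.2606, 0.1231]
ee_rot: [3.1, 0.506, -0.002]
wrist_force: [-5.9, -1.4, 1.7]
opening: 0.253
gripper_force: 40.0
```

>>> send_rows(series="0.22 -0.33 0 0 1;0.22 -0.33 0 0 1;0.22 -0.33 0 0 1;0.22 -0.33 0 0 1;0.22 -0.33 0 0 1")

```text
clock: 37.37
eef_pos: [0.5752, 0.2624, 0.1231]
ee_rot: [3.1, 0.506, -0.002]
wrist_force: [-6.0, -1.4, 1.1]
opening: 0.25
gripper_force: 40.0
```

>>> send_rows(series="0.19 -0.35 0 0 1;0.19 -0.35 0 0 1;0.19 -0.35 0 0 1;0.19 -0.35 0 0 1;0.19 -0.35 0 0 1")

```text
clock: 37.78
eef_pos: [0.5757, 0.2643, 0.1231]
ee_rot: [3.099, 0.506, -0.002]
wrist_force: [-4.9, -2.1, 1.4]
opening: 0.25
gripper_force: 40.0
```

>>> send_rows(series="0.16 -0.36 0 0 1;0.16 -0.36 0 0 1;0.16 -0.36 0 0 1;0.16 -0.36 0 0 1;0.16 -0.36 0 0 1")

```text
clock: 38.2
eef_pos: [0.5759, 0.2661, 0.1231]
ee_rot: [3.099, 0.506, -0.002]
wrist_force: [-4.4, -1.5, 1.7]
opening: 0.252
gripper_force: 40.0
```

>>> send_rows(series="0.13 -0.38 0 0 1;0.13 -0.38 0 0 1;0.13 -0.38 0 0 1;0.13 -0.38 0 0 1;0.13 -0.38 0 0 1")

```text
clock: 38.62
eef_pos: [0.576, 0.268, 0.1231]
ee_rot: [3.099, 0.506, -0.001]
wrist_force: [-4.7, -2.4, 0.5]
opening: 0.253
gripper_force: 40.0
```

>>> send_rows(series="0.1 -0.39 0 0 1;0.1 -0.39 0 0 1;0.1 -0.39 0 0 1;0.1 -0.39 0 0 1;0.1 -0.39 0 0 1")

```text
clock: 39.03
eef_pos: [0.5759, 0.27, 0.1231]
ee_rot: [3.099, 0.506, -0.001]
wrist_force: [-4.4, -3.2, 1.5]
opening: 0.255
gripper_force: 40.0
```

>>> send_rows(series="0.06 -0.39 0 0 1;0.06 -0.39 0 0 1;0.06 -0.39 0 0 1;0.06 -0.39 0 0 1;0.06 -0.39 0 0 1")

```text
clock: 39.45
eef_pos: [0.5757, 0.2722, 0.1232]
ee_rot: [3.099, 0.506, -0.001]
wrist_force: [-3.7, -3.4, -0.0]
opening: 0.253
gripper_force: 40.0
```

>>> send_rows(series="0.02 -0.39 0 0 1;0.02 -0.39 0 0 1;0.02 -0.39 0 0 1;0.02 -0.39 0 0 1;0.02 -0.39 0 0 1")

```text
clock: 39.87
eef_pos: [0.5751, 0.2747, 0.1233]
ee_rot: [3.1, 0.507, -0.0]
wrist_force: [-3.1, -3.9, 0.8]
opening: 0.253
gripper_force: 40.0
```

>>> send_rows(series="0.01 -0.39 0 0 1;0.01 -0.39 0 0 1;0 -0.39 0 0 1;0 -0.39 0 0 1;-0.01 -0.39 0 0 1")

```text
clock: 40.28
eef_pos: [0.5745, 0.2766, 0.1234]
ee_rot: [3.1, 0.507, 0.0]
wrist_force: [-3.0, -4.3, 0.7]
opening: 0.25
gripper_force: 40.0
```

>>> send_rows(series="-0.03 -0.39 0 0 1;-0.03 -0.39 0 0 1;-0.04 -0.39 0 0 1;-0.05 -0.39 0 0 1;-0.05 -0.39 0 0 1")

```text
clock: 40.7
eef_pos: [0.5738, 0.2783, 0.1234]
ee_rot: [3.1, 0.507, 0.0]
wrist_force: [-2.1, -4.6, 0.9]
opening: 0.251
gripper_force: 40.0
```

>>> send_rows(series="-0.08 -0.39 0 0 1;-0.08 -0.39 0 0 1;-0.08 -0.39 0 0 1;-0.09 -0.39 0 0 1;-0.09 -0.39 0 0 1")

```text
clock: 41.12
eef_pos: [0.5728, 0.28, 0.1234]
ee_rot: [3.1, 0.507, 0.0]
wrist_force: [-2.8, -4.6, -0.1]
opening: 0.251
gripper_force: 40.0
```

>>> send_rows(series="-3 0 0 0 1;-6 2 0 0 1;-8 2 0 0 1;-4 2 0 0 1;0 0 0 0 1;0 0 0 0 1")

```text
clock: 41.62
eef_pos: [0.5546, 0.2677, 0.1237]
ee_rot: [-3.1, -0.507, -0.001]
wrist_force: [-0.0, 0.2, -1.0]
opening: 0.252
gripper_force: 40.0
```

>>> send_rows(series="0 0 -10 0 1;0 0 -20 0 1;0 0 -25 0 1;0 0 -15 0 1;-7.5 18 0 0 1;-15 36.6 0 0 1;-15 36.6 0 0 1;-15 36.6 0 0 1")

```text
clock: 42.28
eef_pos: [0.5454, 0.129, 0.1941]
ee_rot: [-3.1, -0.508, -0.001]
wrist_force: [1.2, -0.0, -0.4]
opening: 0.252
gripper_force: 40.0
```

>>> send_rows(series="-15 36.6 0 0 1;-15 36.6 0 0 1;-15 36.6 0 0 1;-15 36.6 0 0 1;-15 36.6 0 0 1;-15 36.6 0 0 1;-15 36.6 0 0 1;-15 36.6 0 0 1")

```text
clock: 42.95
eef_pos: [0.525, -0.1876, 0.1944]
ee_rot: [3.1, 0.507, 0.002]
wrist_force: [-0.5, 0.3, -1.3]
opening: 0.252
gripper_force: 40.0
```

>>> send_rows(series="-15 36.6 0 0 1;-15 36.6 0 0 1;-9.5 19 0 0 1;0 0 0 0 1;0 0 0 0 1;0 0 0 0 1")

```text
clock: 43.45
eef_pos: [0.5174, -0.2849, 0.1938]
ee_rot: [-3.1, -0.508, -0.001]
wrist_force: [1.2, 0.2, -1.4]
opening: 0.254
gripper_force: 40.0
```

```bash
python3 w.py w5
python3 - <<'E'
from h import *
s=read_state();R=Ro.from_rotvec(s["ee_rot"]).as_matrix();print((R.T@(np.array([.518,-.2866,.0827])-s["eef_pos"])*1000).round(1))
E
```

```text
43.45 [ 0.5174 -0.2849  0.1938] [-3.0998 -0.5082 -0.0009] [ 1.2491  0.1504 -1.4263]
[[ 0.9476  0.3193  0.0005]
 [ 0.3193 -0.9476  0.0005]
 [ 0.0006 -0.0003 -1.    ]]
[ -0.3   2.2 111.1]
```

View pics/w5.png

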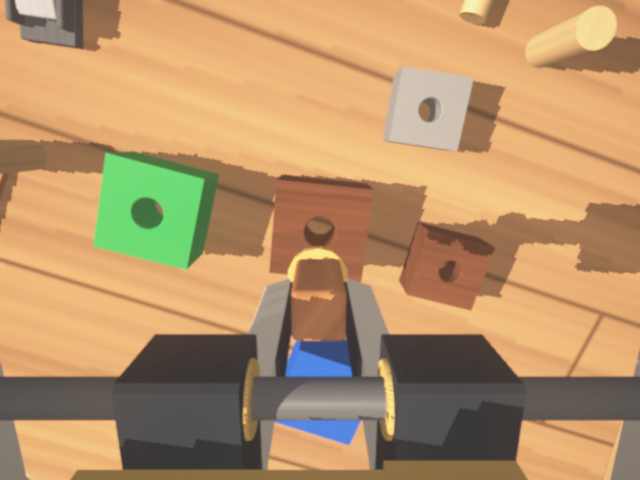

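The wrist view shows the tool upright in the grip. The stand's hole is at (319,230), just ahead of the collar, and the neighbouring decoys are clear.

>>> send_rows(series="-0.3 2.2 15 0 1;0 0 25 0 1;0 0 20 0 1;0 0 0 0 1;0 0 0 0 1;0 0 0 0 1")

```text
clock: 44.0
eef_pos: [0.5183, -0.2875, 0.1348]
ee_rot: [3.1, 0.508, 0.002]
wrist_force: [0.3, -0.8, -0.6]
opening: 0.253
gripper_force: 40.0
```

>>> send_rows(series="0 0 0 0 1")

```text
clock: 44.08
eef_pos: [0.5183, -0.2878, 0.1349]
ee_rot: [3.099, 0.508, 0.003]
wrist_force: [0.5, -0.2, -1.0]
opening: 0.253
gripper_force: 40.0
```

>>> send_rows(series="0 0 6 0 1;0 0 8 0 1;0 0 8 0 1;0 0 8 0 1")

```text
clock: 44.42
eef_pos: [0.5172, -0.2878, 0.1024]
ee_rot: [-3.1, -0.507, 0.0]
wrist_force: [0.7, -0.2, -1.3]
opening: 0.256
gripper_force: 40.0
```

>>> send_rows(series="0 0 8 0 1;0 0 7 0 1;0 0 4 0 1;0 0 0 0 1;0 0 0 0 1")

```text
clock: 44.83
eef_pos: [0.5174, -0.2879, 0.0842]
ee_rot: [-3.1, -0.507, 0.0]
wrist_force: [-0.4, -0.1, -0.4]
opening: 0.251
gripper_force: 40.0
```

>>> send_rows(series="0 0 1 0 1;0 0 0.6 0 1;0 0 0 0 1;0 0 0 0 1")

```text
clock: 45.17
eef_pos: [0.5174, -0.2879, 0.0829]
ee_rot: [3.1, 0.507, 0.0]
wrist_force: [-0.7, 0.1, -0.5]
opening: 0.254
gripper_force: 40.0
```

>>> send_rows(series="0 0 0.4 0 1;0 0 0 0 1;0 0 0 0 1")

```text
clock: 45.42
eef_pos: [0.5175, -0.2879, 0.0826]
ee_rot: [3.1, 0.507, 0.0]
wrist_force: [-1.5, 0.3, 3.3]
opening: 0.252
gripper_force: 40.0
```

>>> send_rows(series="0 0 0.3 0 1;0 0 0 0 1;0 0 0 0 1")

```text
clock: 45.67
eef_pos: [0.5175, -0.288, 0.0826]
ee_rot: [3.1, 0.507, 0.0]
wrist_force: [-3.5, 0.7, 9.0]
opening: 0.25
gripper_force: 40.0
```

The collar has seated: upward force at z = 0.0826, the same height as at the grasp. Releasing now.

>>> send_rows(series="0 0 -0.3 0 1;0 0 0 0 0.7;0 0 0 0 0.6;0 0 0 0 0.4;0 0 0 0 0.2;0 0 0 0 0;0 0 0 0 0;0 0 0 0 0")

```text
clock: 46.33
eef_pos: [0.5174, -0.2879, 0.0823]
ee_rot: [-3.1, -0.507, 0.0]
wrist_force: [-0.2, -0.3, 0.8]
opening: 0.688
gripper_force: 0.0
```

>>> send_rows(series="0 0 0 0 0;0 0 0 0 0;0 0 0 0 0;0 0 0 0 0;0 0 0 0 0")

```text
clock: 46.75
eef_pos: [0.5174, -0.2879, 0.0823]
ee_rot: [-3.1, -0.507, -0.0]
wrist_force: [-0.4, 0.1, 1.2]
opening: 0.997
gripper_force: 0.0
```

>>> send_rows(series="0 0 -10 0 0;0 0 -20 0 0;0 0 -30 0 0;0 0 -30 0 0;0 0 -30 0 0;0 0 0 0 0;-20 0 0 0 0;-25 0 0 0 0")

```text
clock: 47.42
eef_pos: [0.4755, -0.3014, 0.2032]
ee_rot: [3.099, 0.511, 0.002]
wrist_force: [0.4, -0.1, -0.4]
opening: 0.998
gripper_force: 0.0
```

>>> send_rows(series="0 0 0 0 0;0 0 0 0 0")

```text
clock: 47.58
eef_pos: [0.474, -0.3029, 0.2031]
ee_rot: [3.1, 0.504, 0.0]
wrist_force: [-0.8, 0.9, -0.2]
opening: 0.998
gripper_force: 0.0
```

```bash
python3 w.py w6
python3 - <<'E'
from h import *
q=np.load("pics/w6.npz");c=(q["K"],q["R"],q["t"]);print(proj(c,[.5172,-.287,.108]))
im=q["img"].copy()
for X in ([.5172,-.287,.108],[.5165,-.288,.05]): cv2.circle(im,tuple(proj(c,X).round().astype(int).tolist()),2,(255,0,255),-1)
cv2.imwrite("pics/w6m.png",im[:,:,::-1])
E
```

```text
47.5833 [ 0.474  -0.3029  0.2031] [3.1001 0.5044 0.0004] [-0.8173  0.8907 -0.242 ]
[[ 0.9484  0.317   0.0004]
 [ 0.317  -0.9484 -0.0007]
 [ 0.0001  0.0008 -1.    ]]
[314.76734596 179.45308214]
```

View pics/w6m.png

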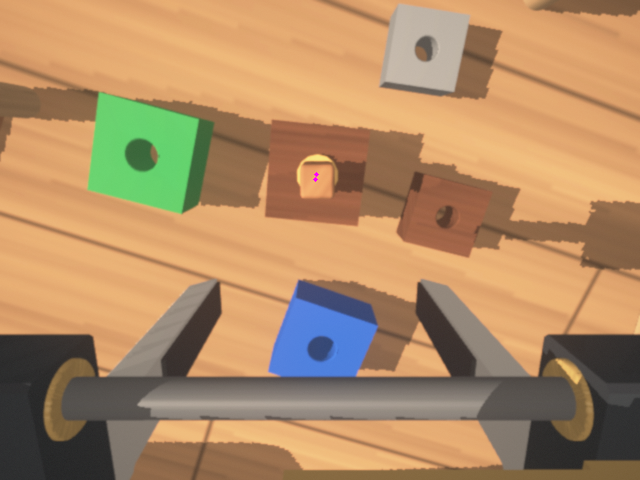

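The tool stands upright and home in the larger brown stand, with its handle top at (317,180), and the gripper is clear of it.

```bash
python3 -c "
from cell import *;print(hand_in())"
```

```text
the job is handed in; nothing more can be done
None
```

The tube's inner edge was deburred once all the way round, anticlockwise from the screw side and slightly past it, at about 5 N (readings 3.5–6 N); the tool is back in its stand, blade down with the collar seated, released, and the job is handed in.

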